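# Right a fallen bottle by way of the sloping rest

### The job

One square amber bottle has fallen over on the bench: lay it fully home in the sloping steel rest, base against the foot and neck up, let go of it, then take it again from there and stand it upright in the middle of the free place in the tray, square with the tray. It is thin glass: grip it lightly, with no more than about 30 N at each finger, set it down softly without letting it drop, and leave the other bottles standing where they are.

Things in the scene. Friction and masses are not known exactly. Their poses are not given: they have to be found in the camera images.
- bottle: the fallen bottle: amber glass, square body 44 x 44 mm, 72 mm tall, then neck and round black cap 28 mm wide from 86 to 108 mm above the base; about 0.11 kg, centre of mass 45 mm from the base on the axis. It lies on a flat side, neck roughly to the robot's left (+y). Origin: centre of its base (underside); z runs from base to cap
- bottle_cap (a point): centre of the end face of the fallen bottle's cap, 108 mm from its origin along its z
- rest: fixed steel rest: a bed 40 mm wide, 75 mm long, sloping 45 degrees, high end (70 mm up) roughly to the robot's left; a foot plate 66 mm wide square to it at the low far end, with two cheeks 56 mm apart inside, reaching 11 mm up the bottle. Origin on the bench under it, z up; -x points level from foot to high end; base-to-cap of a bottle in it is (-0.707, 0, 0.707) in this frame
- rest_seat (a point): where the centre of the bottle's base comes when it lies home on the bed, base against the foot (33.6 mm above the bench); above the cheeks the bottle's two sides stand free for the fingers
- rest_head (a point): where the centre of the cap's end face comes when the bottle lies fully home in the rest (110 mm above the bench)
- tray: fixed dark steel tray 180 (x) x 250 (y) mm, wall 5 mm thick and 22 mm high, floor 5 mm above the bench, with small holes; its floor has six standing places, 2 along x by 3 along y, 70 mm apart. Origin: under its centre, on the bench; z up
- gap: centre of the free place in the tray, on its floor, 5 mm above the bench; a 12 mm hole is seen there
- bottle_a: one of the five bottles standing in the tray, same shape and size as the fallen one; origin: centre of its underside, z up
- bottle_b: one of the five bottles standing in the tray, same shape and size as the fallen one; origin: centre of its underside, z up
- bottle_c: one of the five bottles standing in the tray, same shape and size as the fallen one; origin: centre of its underside, z up
- bottle_d: one of the five bottles standing in the tray, same shape and size as the fallen one; origin: centre of its underside, z up
- bottle_e: one of the five bottles standing in the tray, same shape and size as the fallen one; origin: centre of its underside, z up
Things that resemble listed ones, but are neither listed nor needed, are in the scene too. What is shaped like the rest but turquoise or yellow is not meant.

How it is judged:
On the way:
1. the bottle lies home in the rest, base at the foot and neck up, let go and still (distance between bottle and rest_seat below 0.014 m and distance between bottle_cap and rest_head below 0.022 m and contact force between the fingers and bottle below 0.1 N and linear speed of bottle below 0.02 m/s), for 0.2 s.
At the end, for the whole second after the job is handed in: the bottle stands upright (within 0.06 rad) on the tray floor, within 12 mm of the middle of the free place, its sides square with the tray within 0.2 rad, released and still; the other bottles stand within 15 mm of where they were (horizontal distance between bottle and gap below 0.012 m and angle between bottle's own z axis and vertical below 0.06 rad and height (world z) of bottle between 0.002 and 0.009 m and (angle between the x axis of bottle and the x axis of tray, either way round below 0.2 rad or angle between the x axis of bottle and the y axis of tray, either way round below 0.2 rad) and contact force between the fingers and bottle below 0.1 N and linear speed of bottle below 0.02 m/s); the robot touches nothing.
It fails at once if the bottle is squeezed: the two fingers together press on it with more than 90 N (contact force between the fingers and bottle above 90 N).
It fails at once if the bottle is knocked or pressed on the rest with more than 40 N (contact force between bottle and rest above 40 N).
It fails at once if the bottle is knocked or pressed on the tray with more than 40 N (contact force between bottle and tray above 40 N).
It fails at once if the bottle is dropped: it moves faster than 0.4 m/s with no finger on it (a fall of some 8 mm) (linear speed of bottle above 0.4 m/s and contact force between the fingers and bottle below 0.1 N).
It fails at once if another bottle is pushed more than 15 mm or tipped (distance of any of bottle_a, bottle_b, bottle_c, bottle_d, bottle_e from where it was at the start of the episode above 0.015 m or angle between any of bottle_a, bottle_b, bottle_c, bottle_d, bottle_e's own z axis and vertical above 0.2 rad).
It also fails if it takes over 56 s, if anything falls off the work surface, if the arm or the gripper's body presses on something with over 40 N, if the wrist force passes 120 N, or if a joint passes its speed limit or range.

### The arm

A 7-joint arm with a two-finger parallel gripper is mounted at the origin on the work surface. World frame = base frame: x ahead of the robot, y to its left, z up, the work surface at z = 0. Lengths are in m, angles in rad, forces in N, time in s.
With the tool pointing down it reaches from about 0.425 to 0.975 m from the base axis. Payload 16.7 kg.
Tool frame: the origin (TCP) lies at the centre of the arm's flange, where the gripper is bolted on; the fingertips stand 173 mm ahead of it and the grasp point (between the pads) lies 155 mm ahead of it; z points along the fingers, y is the line along which they close (so a half turn about z gives the same grasp; the last joint's range is limited). The gripper opens to 85 mm and grips with 20 to 120 N. Pads are 22 mm wide; open, the fingers measure 114 mm over their backs; the gripper's body (76 mm by 85 mm) begins 54 mm behind the grasp point. The pads swing forward as they close: fully open they stand 13 mm farther back than shut.
Start: joints at [-1.492, 0.426, 0.074, 1.606, -0.034, 1.111, -0.067], TCP at [0.153, 0.657, 0.405] pointing down, gripper open.
Joint ranges: [-2.85, 2.85], [-0.5, 2.14], [-1.23, 1.37], [0.21, 2.46], [-1.02, 4.16], [0.16, 2.05], [-2.73, 2.73]. Speed limits (rad/s): [1.89, 1.89, 2.39, 2.39, 3.01, 3.01, 3.01].

### API

Orientations are given as a rotation vector (axis times angle).
In Python, from bench import arm gives the robot as it stands.
- The arm moves only by the tool servo_tool, never from a script. Its argument "increments" is a list of rows, each a list of 7 numbers: the opening, from -1 (shut) to 1 (fully open), then the shift along the tool's x, y, z in cm, then the turn, a rotation vector about the tool's x, y, z in rad. A call has 1 to 12 rows; each row shifts and turns the commanded pose from where the row before left it, along the tool's axes as they then stand; what a row does not reach is not made up. A row lasts 1/12 s, in which the tool goes at most 41.7 mm and 7.16 degrees, less where a joint would pass 70% of its speed; a pose out of reach is approached as far as the arm can. A call with a gripper value outside its range is refused whole. The fingers move at their own pace and stop on an object; the grip force is fixed at half the most. Time passes only in rows, so rows that do not move let the fingers close. It gives the time, the measured TCP pose, the force, the opening and the grip force at its end, in the units of the state.
- arm.observe(): the state, without advancing time (a new reading comes with each control period).
- arm.get_image(name): name is "side" or "top" or "wrist"; returns a dict with "frame" (480x640x3 uint8, red, green, blue), "intrinsics" (3x3 intrinsics, pixels), "rvec" (rotation vector, rad) and "tvec" (3), from world to camera coordinates, as OpenCV has them. Camera axes: x right, y down, z forward; pixel columns grow to the right and rows downward; lengths in m; the calibration is good to about 2 mm. The wrist camera is an equidistant fisheye: a pixel r from the principal point sees the ray r / f radians off the axis. A picture is of the moment at which its call begins. There is no depth.
- arm.hand_in(): hands the job in; it is judged then, once.
The state is a dict: "t": time; "joints": joint angles; "qvel": joint speeds; "tau": joint torques, N m; "tcp_pos": TCP position; "eef_rot": TCP orientation; "wrist_force": force on the tool from outside, world axes, zero at the start; "wrist_torque": the same for the moment, N m; "gripper_width": opening from 0.0 (shut) to 1.0 (fully open); "grip_force": force on a finger pad.
Only numpy, scipy, OpenCV 4.12 (cv2) and the standard library are available. Lean on these libraries where they do the work, as an engineer would, in place of code of your own. Each camera call takes 0.05 s, during which the arm holds its last target. There are 200 camera calls.

## Working session

There is one attempt and no reset: what is moved stays moved. The work goes in short steps, Python scripts to look and compute and a tool call to move; the robot and the scene stay as the last step left them, time stands still between calls to the robot, and variables do not carry over. Pictures are saved under pics/ and viewed, at most 10 in all, crops included, and the job is handed in when it is done.

Besides the shell and the picture viewer there is one more tool, called after ">>>" as a command line: name --pt "numbers of a row" for each row, then --argument value for the rest. servo_tool: Moves the arm, as the interface text tells. Its arguments: {"type":"object","properties":{"increments":{"type":"array","items":{"type":"array","items":{"type":"number"}}}},"required":["increments"]}

```bash
mkdir -p pics; ls; cat > h.py <<'E'
import numpy as np, cv2
from bench import arm
from scipy.spatial.transform import Rotation as R
def grab(n,tag):
    d=arm.get_image(n); cv2.imwrite(f'pics/{tag}.png',d['frame'][:,:,::-1]); np.savez(f'pics/{tag}.npz',**d); return d
def load(tag): return dict(np.load(f'pics/{tag}.npz'))
def ray(d,uv,fish=False):
    K=d['intrinsics']; u=(uv[0]-K[0,2])/K[0,0]; v=(uv[1]-K[1,2])/K[1,1]
    if fish:
        r=np.hypot(u,v)+1e-12; c=np.array([u/r*np.sin(r),v/r*np.sin(r),np.cos(r)])
    else: c=np.array([u,v,1.])
    M=R.from_rotvec(np.ravel(d['rvec'])).as_matrix(); 
    return -M.T@np.ravel(d['tvec']), M.T@c
def onz(d,uv,z,fish=False):
    o,r=ray(d,uv,fish); return o+r*(z-o[2])/r[2]
def proj(d,p):
    M=R.from_rotvec(np.ravel(d['rvec'])).as_matrix(); c=M@np.array(p)+np.ravel(d['tvec']); q=d['intrinsics']@c; return q[:2]/q[2]
E
python3 - <<'E'
from h import *
for n in ['top','side']:
    d=grab(n,n+'0'); print(n,ray(d,(320,240)))
s=arm.observe(); print({k:np.round(v,3) for k,v in s.items()})
E
```

```text
pics
top (array([ 0.28107804, -0.01149107,  0.92917611]), array([ 0.19002953,  0.02360897, -0.98150784]))
side (array([ 0.27923053, -0.94328723,  0.63366352]), array([ 0.12947259,  0.86883807, -0.4782656 ]))
{'t': np.float64(0.1), 'joints': array([-1.491,  0.427,  0.074,  1.607, -0.034,  1.111, -0.067]), 'qvel': array([ 0.001, -0.001, -0.   , -0.   , -0.001, -0.002,  0.   ]), 'tau': array([ 9.0000e-03, -9.5154e+01,  3.7720e+00, -4.6441e+01,  2.0000e-02,
        6.0000e-03, -0.0000e+00]), 'tcp_pos': array([0.153, 0.657, 0.404]), 'eef_rot': array([-3.590e-01, -3.121e+00,  2.000e-03]), 'wrist_force': array([ 0.307,  0.72 , -0.118]), 'wrist_torque': array([ 0.006, -0.025, -0.018]), 'grip_force': np.float64(0.0), 'gripper_width': np.float64(0.997)}
```

View pics/top0.png

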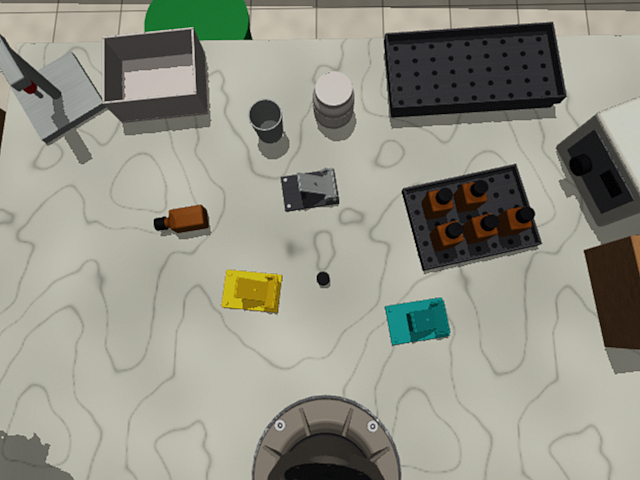

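View pics/side0.png

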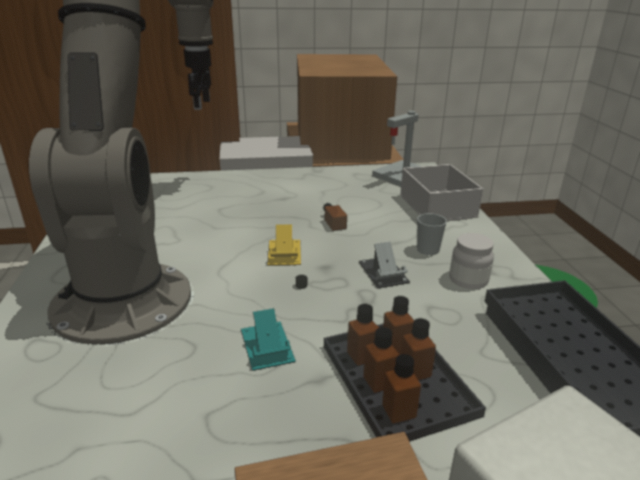

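Candidates: the fallen bottle at top (185,219) is the only lying amber one; the five at (440,197), (474,190), (450,233), (485,226) and (520,215) stand. The steel rest is at (312,190). Yellow (252,290) and turquoise (418,320) are decoys. The tray with bottles is at (470,218) and the empty larger tray at (475,70) is not meant. The loose black thing at (322,279) is not the bottle's cap. I'll check these in one crop.

```bash
python3 - <<'E'
from h import *
t=cv2.imread('pics/top0.png'); s=cv2.imread('pics/side0.png')
c=lambda im,x,y,w,h:cv2.resize(im[y:y+h,x:x+w],(400,300),interpolation=cv2.INTER_CUBIC)
cv2.imwrite('pics/crop0.png',np.vstack([np.hstack([c(t,272,160,80,60),c(s,350,232,80,60)]),np.hstack([c(t,140,190,80,60),c(t,398,158,152,114)])]))
E
```

```text
(no output)
```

View pics/crop0.png

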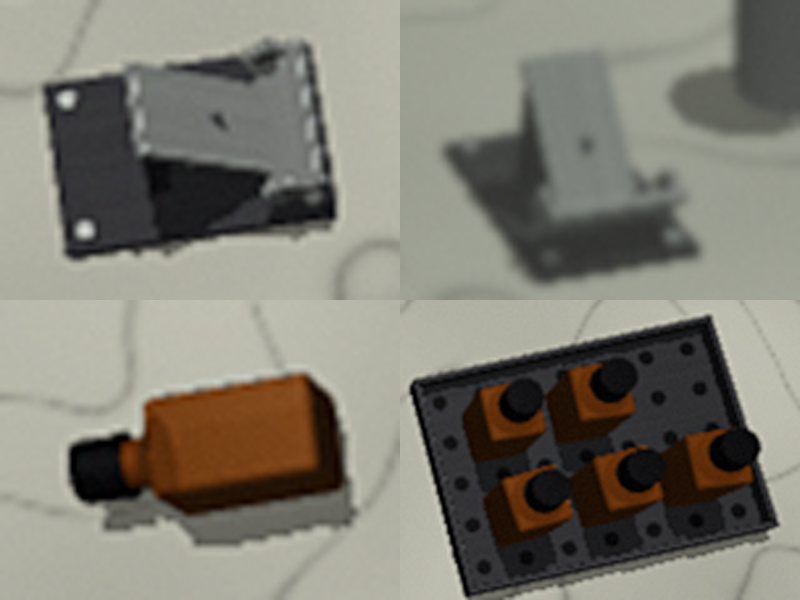

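Crop confirms: the steel rest has its high edge at top (299,173)–(302,191) and its foot at right (333,170)–(328,198). The fallen bottle has cap at (160,224) and base at right (207,217). The free tray place is the far right corner, around (508,185).

```bash
python3 - <<'E'
from h import *
d=load('top0'); im=d['frame']; hsv=cv2.cvtColor(im,cv2.COLOR_RGB2HSV)
am=((hsv[...,0]<16)&(hsv[...,1]>150)&(hsv[...,2]>40)).astype(np.uint8)
am[:, 235:]=0; am[:180]=0; am[260:]=0; am[:,:140]=0
ys,xs=np.nonzero(am); print('bottle px',xs.min(),xs.max(),ys.min(),ys.max())
bl=am.copy(); rr=cv2.minAreaRect(np.c_[xs,ys].astype(np.float32)); print(rr)
dk=((hsv[...,2]<45)).astype(np.uint8); m=dk.copy(); m[:,180:]=0;m[:,:140]=0;m[:200]=0;m[240:]=0
ys2,xs2=np.nonzero(m); print('cap px',xs2.min(),xs2.max(),ys2.min(),ys2.max(),xs2.mean(),ys2.mean(),len(xs2))
capc=onz(d,(xs2.mean(),ys2.mean()),.022); print('cap c',capc)
cs=np.array([onz(d,p,.044)[:2] for p in cv2.boxPoints(rr)]); print('amber box@44mm',cs.round(3).tolist())
# tray
v=hsv[...,2]; tm=((v<75)|((hsv[...,0]<16)&(hsv[...,1]>120))).astype(np.uint8); tm[:155]=0;tm[285:]=0;tm[:,:395]=0;tm[:,552:]=0
tm=cv2.morphologyEx(tm,cv2.MORPH_CLOSE,np.ones((5,5)))
c=max(cv2.findContours(tm,0,2)[0],key=cv2.contourArea); hull=cv2.convexHull(c)
for e in range(3,12):
    a=cv2.approxPolyDP(hull,e,True)
    if len(a)==4:break
P=np.array([onz(d,p[0],.022)[:2] for p in a]); print(a[:,0].tolist(),P.round(3).tolist(),'sides',np.linalg.norm(P-np.roll(P,-1,0),axis=1),P.mean(0))
# caps
for uv in [(519/2.632+398,400/2.632+6.0),]: pass
for x,y in [(519,400),(614,380),(547,490),(640,470),(736,450)]:
    print('cap',onz(d,(398+(x-400)/2.632,158+(y-300)/2.632),.113)[:2].round(3))
for x,y,n in [(130,67,'hi'),(148,155,'hi'),(308,42,''),(325,182,''),(68,98,'screw'),(85,230,'screw'),(46,86,'plate'),(70,256,'plate'),(335,215,'plate')]:
    print(n,onz(d,(272+x/5,160+y/5),.071 if n=='hi' else .004)[:2].round(3))
E
```

```text
bottle px 164 205 205 230
((184.93243408203125, 219.0946044921875), (23.50905418395996, 42.90813446044922), 80.53767395019531)
cap px 154 179 217 232 162.1456953642384 224.6953642384106 151
cap c [0.49061849 0.34774786 0.022     ]
amber box@44mm [[0.515, 0.342], [0.53, 0.253], [0.48, 0.242], [0.465, 0.33]]
[[515, 164], [541, 243], [423, 270], [402, 190]] [[0.622, -0.408], [0.45, -0.447], [0.393, -0.202], [0.565, -0.165]] sides [0.17684577 0.25117522 0.17578801 0.2496873 ] [ 0.50757042 -0.30525864]
cap [ 0.524 -0.227]
cap [ 0.539 -0.297]
cap [ 0.457 -0.244]
cap [ 0.472 -0.31 ]
cap [ 0.486 -0.38 ]
hi [0.586 0.055]
hi [0.549 0.047]
 [ 0.621 -0.019]
 [ 0.557 -0.026]
screw [0.596 0.087]
screw [0.536 0.079]
plate [0.602 0.097]
plate [0.524 0.085]
plate [ 0.542 -0.03 ]
```

>>> servo_tool --pt "1 0 0 0 0 0 0.1175" --pt "1 0 0 0 0 0 0.1175" --pt "1 0 0 0 0 0 0.1175" --pt "1 0 0 0 0 0 0.1175" --pt "1 0 0 0 0 0 0.1175" --pt "1 0 0 0 0 0 0.1175" --pt "1 0 0 0 0 0 0.1175" --pt "1 0 0 0 0 0 0.1175" --pt "1 0 0 0 0 0 0.1175" --pt "1 0 0 0 0 0 0.1175"

```text
t: 0.93
tcp_pos: [0.153, 0.6573, 0.4043]
eef_rot: [2.035, 2.393, -0.001]
wrist_force: [0.5, 0.6, -0.6]
gripper_width: 0.997
grip_force: 0.0
```

>>> servo_tool --pt "1 -3.4 2.3 0.6 0 0 0" --pt "1 -3.4 2.3 0.6 0 0 0" --pt "1 -3.4 2.3 0.6 0 0 0" --pt "1 -3.4 2.3 0.6 0 0 0" --pt "1 -3.4 2.3 0.6 0 0 0" --pt "1 -3.4 2.3 0.6 0 0 0" --pt "1 -3.4 2.3 0.6 0 0 0" --pt "1 -3.4 2.3 0.6 0 0 0" --pt "1 -3.4 2.3 0.6 0 0 0" --pt "1 -3.4 2.3 0.6 0 0 0" --pt "1 -3.4 2.3 0.6 0 0 0" --pt "1 -3.4 2.3 0.6 0 0 0"

```text
t: 1.93
tcp_pos: [0.494, 0.2992, 0.3324]
eef_rot: [-2.028, -2.399, 0.0]
wrist_force: [1.2, 1.2, -0.4]
gripper_width: 1.002
grip_force: 0.0
```

```bash
python3 - <<'E'
from h import *
d=grab('wrist','w1'); s=arm.observe(); print(s['t'],s['tcp_pos'].round(4),R.from_rotvec(s['eef_rot']).as_matrix().round(3).tolist(),s['joints'].round(2)); print(d['intrinsics'],ray(d,(320,240),True))
E
```

```text
1.9833 [0.4989 0.2921 0.3318] [[-0.159, 0.987, 0.002], [0.987, 0.159, -0.003], [-0.003, 0.001, -1.0]] [-1.01  0.37  0.46  1.92 -0.2   0.9  -0.29]
[[371.64829954   0.         316.36797491]
 [  0.         371.64829954 243.99014807]
 [  0.           0.           1.        ]] (array([0.4833539 , 0.36510951, 0.30127347]), array([ 0.05221022, -0.25195284, -0.9663301 ]))
```

View pics/w1.png

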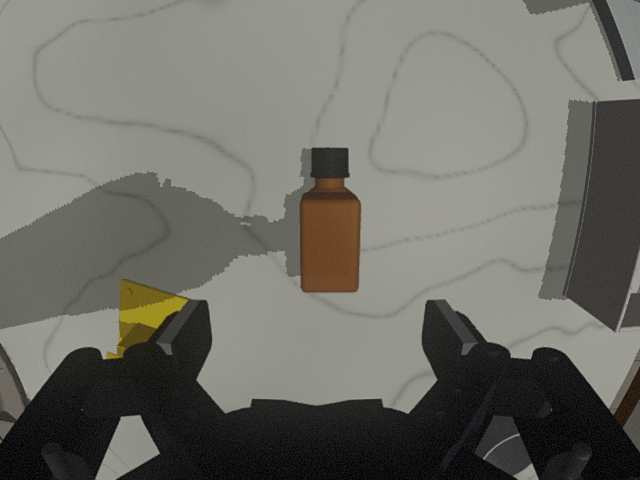

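The bottle is in view at body (300–360, 192–292) and cap (311–349, 148–177), upright in the picture and well aligned with the tool.

```bash
python3 - <<'E'
from h import *
d=load('w1'); f=d['frame']; hsv=cv2.cvtColor(f,cv2.COLOR_RGB2HSV)
m=((hsv[...,0]<16)&(hsv[...,1]>120)); m[:,:280]=0;m[:,390:]=0;m[:170]=0;m[310:]=0
rows=[(y,np.nonzero(m[y])[0].min(),np.nonzero(m[y])[0].max()) for y in range(215,286,10)]; print(rows)
mid=np.array([ (onz(d,(a,y),.044,1)+onz(d,(b+1,y),.044,1))/2 for y,a,b in rows]); w=[np.linalg.norm(onz(d,(a,y),.044,1)-onz(d,(b+1,y),.044,1)) for y,a,b in rows]; print('widths',np.round(w,4))
yb=np.nonzero(m[:,330])[0].max()+1; print(yb)
k=((hsv[...,2]<60)); k[:,:306]=0;k[:,356:]=0;k[:120]=0;k[200:]=0
ys,xs=np.nonzero(k);print('cap',xs.min(),xs.max(),ys.min(),ys.max())
print('base44',onz(d,(330,yb),.044,1),'cap end@22/36',onz(d,(330,ys.min()),.022,1),onz(d,(330,ys.min()),.036,1))
p=mid[0]-mid[-1]; p/=np.linalg.norm(p); print('axis',p,mid[0],mid[-1])
b=onz(d,(330,yb),.044,1); b=mid[0]+p*((b-mid[0])@p); g=b+p*.045; g[2]=.022; print('base',b,'grasp',g)
s=arm.observe(); M=R.from_rotvec(s['eef_rot']).as_matrix(); gp=s['tcp_pos']+M@[0,0,.155]; print('shift tool cm',100*M.T@(g-gp),'axis in tool',M.T@p)
E
```

```text
[(215, np.int64(301), np.int64(359)), (225, np.int64(301), np.int64(359)), (235, np.int64(301), np.int64(359)), (245, np.int64(301), np.int64(358)), (255, np.int64(301), np.int64(358)), (265, np.int64(301), np.int64(358)), (275, np.int64(302), np.int64(357)), (285, np.int64(302), np.int64(357))]
widths [0.0417 0.042  0.0423 0.0418 0.0422 0.0425 0.0414 0.0418]
292
cap 306 355 148 198
base44 [0.5114766  0.25953308 0.044     ] cap end@22/36 [0.49386603 0.36337049 0.022     ] [0.49333905 0.36345767 0.036     ]
axis [-0.16982383  0.98547444  0.        ] [0.50153055 0.31729694 0.044     ] [0.51053228 0.26506058 0.044     ]
base [0.51148458 0.25953445 0.044     ] grasp [0.50384251 0.3038808  0.022     ]
shift tool cm [ 1.18676106  0.63578453 15.47781368] axis in tool [ 0.99992963 -0.01136621 -0.00339756]
```

>>> servo_tool --pt "1 0.3 0.16 2 0 0 0" --pt "1 0.3 0.16 2 0 0 0" --pt "1 0.3 0.16 2 0 0 0" --pt "1 0.3 0.16 2 0 0 0" --pt "1 0 0 1.8 0 0 0" --pt "1 0 0 1.5 0 0 0" --pt "1 0 0 1.5 0 0 0" --pt "0.6 0 0 1.2 0 0 0" --pt "0.4 0 0 0.9 0 0 0" --pt "0.3 0 0 0.6 0 0 0" --pt "0.2 0 0 0 0 0 0" --pt "0.2 0 0 0 0 0 0"

```text
t: 2.98
tcp_pos: [0.4975, 0.3138, 0.1779]
eef_rot: [2.029, 2.399, -0.0]
wrist_force: [0.1, 0.2, 0.9]
gripper_width: 0.6
grip_force: 0.0
```

>>> servo_tool --pt "0.12 0 0 0 0 0 0" --pt "0.1 0 0 0 0 0 0" --pt "0.08 0 0 0 0 0 0" --pt "0.08 0 0 0 0 0 0"

```text
t: 3.32
tcp_pos: [0.4976, 0.314, 0.1782]
eef_rot: [2.028, 2.399, 0.002]
wrist_force: [1.1, 1.0, 0.5]
gripper_width: 0.54
grip_force: 0.7
```

>>> servo_tool --pt "0.2 0 0 0 0 0 0" --pt "0.2 -0.4 0.1 0 0 0 0" --pt "0.2 -0.5 0 0 0 0 0" --pt "0.15 0 0 0 0 0 0" --pt "0.1 0 0 0 0 0 0" --pt "0.06 0 0 0 0 0 0" --pt "0.04 0 0 0 0 0 0" --pt "0.04 0 0 0 0 0 0"

```text
t: 3.98
tcp_pos: [0.4999, 0.3051, 0.1777]
eef_rot: [2.028, 2.399, 0.0]
wrist_force: [0.5, -0.9, 1.0]
gripper_width: 0.514
grip_force: 1.4
```

>>> servo_tool --pt "0.02 0 0 0 0 0 0" --pt "0.02 0 0 0 0 0 0"

```text
t: 4.15
tcp_pos: [0.4999, 0.3051, 0.1778]
eef_rot: [2.028, 2.399, 0.0]
wrist_force: [-0.1, -0.5, 3.0]
gripper_width: 0.517
grip_force: 22.0
```

```bash
python3 - <<'E'
from h import *
t=load('top0'); s=load('side0')
T=lambda x,y:(272+x/5,160+y/5); S=lambda x,y:(350+(x-400)/5,232+y/5)
for n,a,b in [('hi near',T(148,155),S(522,60)),('hi far',T(130,67),S(603,52)),('hole',T(219,121),S(588,146)),('screwL',T(85,230),S(468,148))]:
    o1,r1=ray(t,a);o2,r2=ray(s,b)
    k=np.linalg.lstsq(np.c_[r1,-r2],o2-o1,rcond=None)[0]; p,q=o1+k[0]*r1,o2+k[1]*r2; print(n,((p+q)/2).round(4),'gap',np.linalg.norm(p-q).round(4))
E
```

```text
hi near [0.5507 0.0469 0.0695] gap 0.0027
hi far [0.5903 0.0548 0.0662] gap 0.0042
hole [0.5759 0.019  0.0383] gap 0.004
screwL [0.5363 0.0784 0.0053] gap 0.0017
```

>>> servo_tool --pt "0.02 0 0 -0.5 0 0 0" --pt "0.02 0 0 -1.5 0 0 0" --pt "0.02 0 0 -2.5 0 0 0" --pt "0.02 0 0 -2.5 0 0 0" --pt "0.02 0 0 -2.5 0 0 0" --pt "0.02 0 0 -2.5 0 0 0" --pt "0.02 0 0 -2.5 0 0 0" --pt "0.02 0 0 -2.5 0 0 0" --pt "0.02 0 0 -1 0 0 0" --pt "0.02 0 0 0 0 0 0"

```text
t: 4.98
tcp_pos: [0.5002, 0.3054, 0.3601]
eef_rot: [2.028, 2.399, 0.006]
wrist_force: [-0.4, 0.2, -0.9]
gripper_width: 0.518
grip_force: 22.0
```

>>> servo_tool --pt "0.02 -2 0 0 0 0 0" --pt "0.02 -3.5 0 0 0 0 0" --pt "0.02 -3.8 0 0 0 0 0" --pt "0.02 -3.8 0 0 0 0 0" --pt "0.02 -3.8 0 0 0 0 0" --pt "0.02 -3.8 0 0 0 0 0" --pt "0.02 -3.8 0 0 0 0 0" --pt "0.02 -3.8 0 0 0 0 0" --pt "0.02 -3.8 0 0 0 0 0" --pt "0.02 -3.8 0 0 0 0 0" --pt "0.02 -3.5 0 0 0 0 0" --pt "0.02 -2 0 0 0 0 0"

```text
t: 5.98
tcp_pos: [0.5681, -0.1071, 0.3566]
eef_rot: [-2.032, -2.396, 0.003]
wrist_force: [-1.0, 0.1, -1.0]
gripper_width: 0.518
grip_force: 22.0
```

>>> servo_tool --pt "0.02 0 0 0 0 0 0" --pt "0.02 0 0 0 0 0 0" --pt "0.02 0 0 0 0 0 0" --pt "0.02 0 0 0 0 0 0"

```text
t: 6.32
tcp_pos: [0.5685, -0.1019, 0.357]
eef_rot: [-2.026, -2.4, 0.001]
wrist_force: [-0.6, 0.5, -0.1]
gripper_width: 0.514
grip_force: 22.0
```

```bash
python3 - <<'E'
from h import *
d=grab('wrist','w2'); s=arm.observe(); print(s['t'],s['tcp_pos'].round(4),R.from_rotvec(s['eef_rot']).as_matrix().round(3).tolist(),s['joints'].round(2))
E
```

```text
6.3667 [ 0.5686 -0.1019  0.3572] [[-0.168, 0.986, -0.001], [0.986, 0.168, 0.0], [0.0, -0.001, -1.0]] [-0.41  0.36  0.6   1.9  -0.25  0.95  0.47]
```

View pics/w2.png

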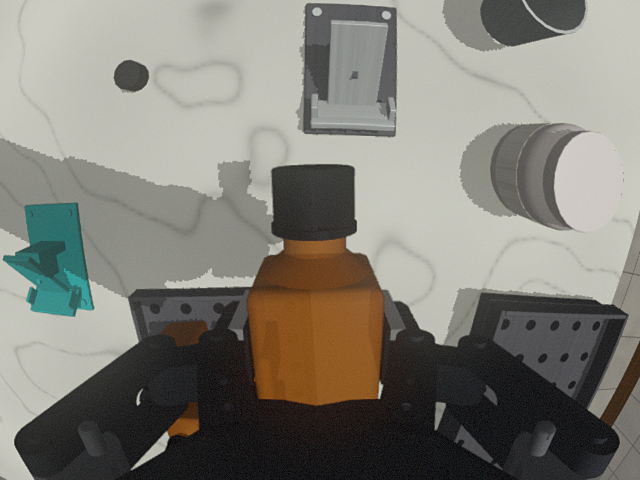

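The rest is in view at base plate corners (304,4), (396,8), (393,136) and (304,131), high edge (333,21)–(387,27), and foot along (311,120)–(396,126). The bottle is held straight, with its cap at (314,200).

```bash
python3 - <<'E'
from h import *
d=load('w2'); P=lambda u,v,z:onz(d,(u,v),z,True)
c=[P(*q,.004) for q in [(306,4),(397,8),(394,136),(305,131)]]
print('plate',np.round(c,4)[:,:2].tolist()); print('sc',P(317,12,.005),P(385,15,.005))
ax=lambda v:np.degrees(np.arctan2(v[1],v[0]))
print('yaw: long',ax(c[0]-c[3])-90,ax(c[1]-c[2])-90,'short',ax(c[1]-c[0]),ax(c[2]-c[3]),'scr',ax(P(385,15,.005)-P(317,12,.005)))
h=[P(333,21,.071),P(387,27,.071)]; print('hi',h,np.linalg.norm(h[0]-h[1]))
H=(h[0]+h[1])/2
g=cv2.cvtColor(d['frame'],cv2.COLOR_RGB2GRAY); cv2.imwrite('pics/crop2.png',cv2.resize(d['frame'][0:150,280:420,::-1],(560,600),interpolation=cv2.INTER_CUBIC))
E
```

```text
plate [[0.5273, 0.0875], [0.6062, 0.1003], [0.6224, -0.0171], [0.5461, -0.027]]
sc [0.53811648 0.08085113 0.005     ] [0.59659195 0.09020841 0.005     ]
yaw: long 9.297321297493369 7.850308709937281 short 9.2000340272676 7.409395020001576 scr 9.091426393211435
hi [array([0.55407972, 0.05187903, 0.071     ]), array([0.59133561, 0.05535535, 0.071     ])] 0.03741772733236991
```

View pics/crop2.png

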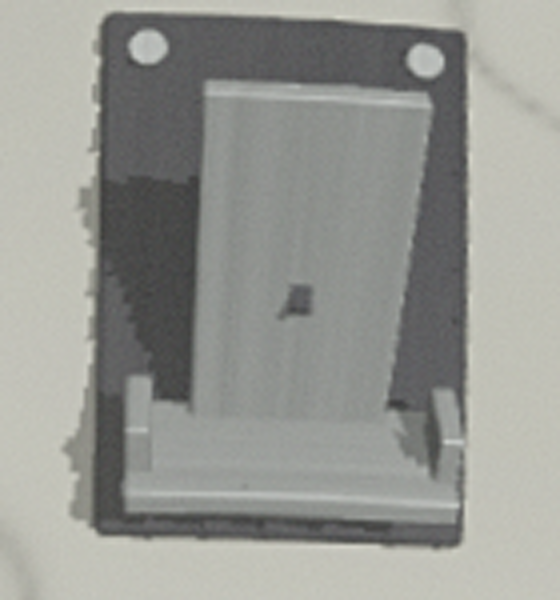

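Crop: bed surface top edge at image (331.7,24.2)–(387,26.7), and its junction with the foot at (327.5,103.8)–(376.3,104.5).

```bash
cat >> h.py <<'E'
def rows(pos,Rt,s=None):
    "rotvec in tool, then shift (cm) in target tool axes, TCP targets"
    s=s or arm.observe(); M=R.from_rotvec(s['eef_rot'])
    print('rot',(M.inv()*Rt).as_rotvec().round(3),'shift after',(100*Rt.inv().apply(np.array(pos)-s['tcp_pos'])).round(2),'tcp target',np.round(pos,4))
E
python3 - <<'E'
from h import *
d=load('w2'); P=lambda u,v,z:onz(d,(u,v),z,True)
h=[P(331.7,24.2,.071),P(387,26.7,.071)]; l=[P(327.5,103.8,.018),P(376.3,104.5,.018)]
print([np.linalg.norm(a[0]-a[1]) for a in (h,l)]); H=sum(h)/2;L=sum(l)/2; print(H,L,np.linalg.norm(H-L))
yaw=np.radians(8.7); e=np.array([np.sin(yaw),-np.cos(yaw),0]) # rest +x
C=(H+L)/2; print('dir',(L-H)[:2]/np.linalg.norm((L-H)[:2]),e)
L2=C+e*.0265; L2[2]=.018; seat=L2+e*.0156; seat[2]=.0336
a=-e*.7071; a[2]=.7071
print('seat',seat,'head',seat+.108*a)
# tool: x=a, z=-(bed normal), y=z x x
n=e*.7071; n[2]=.7071
z=-n; y=np.cross(z,a); Rt=R.from_matrix(np.c_[a,y,z])
tcp=seat+.047*a+.156*n   # bottle home
np.savez('rest.npz',seat=seat,a=a,n=n,e=e,M=Rt.as_matrix())
for off in [.12,.0]: rows(tcp+n*off+a*.006,Rt)
E
```

```text
[np.float64(0.03821750969512002), np.float64(0.040112198462129836)]
[0.57245317 0.05244226 0.071     ] [0.58059184 0.00153732 0.018     ] 0.07393612733434984
dir [ 0.15787471 -0.98745915] [ 0.15126082 -0.98849389  0.        ]
seat [ 0.58289059 -0.0146258   0.0336    ] head [0.57133928 0.06086232 0.1099668 ]
rot [-0.007  0.785  0.016] shift after [-11.64   2.73   1.23] tcp target [ 0.6067 -0.1705  0.2662]
rot [-0.007  0.785  0.016] shift after [-11.64   2.73  13.23] tcp target [ 0.5939 -0.0866  0.1814]
```

>>> servo_tool --pt "0.02 0 0 0 -0.001 0.112 0.002" --pt "0.02 0 0 0 -0.001 0.112 0.002" --pt "0.02 0 0 0 -0.001 0.112 0.002" --pt "0.02 0 0 0 -0.001 0.112 0.002" --pt "0.02 0 0 0 -0.001 0.112 0.002" --pt "0.02 0 0 0 -0.001 0.112 0.002" --pt "0.02 0 0 0 -0.001 0.112 0.002" --pt "0.02 0 0 0 0 0 0" --pt "0.02 0 0 0 0 0 0"

```text
t: 7.12
tcp_pos: [0.5686, -0.1032, 0.357]
eef_rot: [-1.608, -1.872, -0.662]
wrist_force: [-0.3, -0.5, -1.8]
gripper_width: 0.52
grip_force: 22.0
```

>>> servo_tool --pt "0.02 -1.6 0.4 0.2 0 0 0" --pt "0.02 -2 0.5 0.2 0 0 0" --pt "0.02 -2 0.5 0.2 0 0 0" --pt "0.02 -2 0.5 0.2 0 0 0" --pt "0.02 -2 0.5 0.2 0 0 0" --pt "0.02 -2 0.3 0.2 0 0 0" --pt "0.02 0 0 0 0 0 0" --pt "0.02 0 0 0 0 0 0" --pt "0.02 0 0 0 0 0 0"

```text
t: 7.87
tcp_pos: [0.6068, -0.1708, 0.268]
eef_rot: [-1.606, -1.874, -0.663]
wrist_force: [0.8, -0.0, -2.6]
gripper_width: 0.514
grip_force: 22.0
```

```bash
python3 - <<'E'
from h import *
r=np.load('rest.npz'); s=arm.observe(); print(s['t'],s['tcp_pos'].round(4),s['joints'].round(2),s['grip_force'])
tcp=r['seat']+.047*r['a']+.156*r['n']; rows(tcp+.006*r['a'],R.from_matrix(r['M']))
E
```

```text
7.8667 [ 0.6068 -0.1708  0.268 ] [ 0.07  0.67  0.38  1.72 -0.87  1.43  1.01] 22.016939520835876
rot [-0.     0.003  0.002] shift after [-0.11 -0.   12.15] tcp target [ 0.5939 -0.0866  0.1814]
```

>>> servo_tool --pt "0.02 0 0 1.5 0 0 0" --pt "0.02 0 0 2 0 0 0" --pt "0.02 0 0 2 0 0 0" --pt "0.02 0 0 2 0 0 0" --pt "0.02 0 0 1.6 0 0 0" --pt "0.02 0 0 1 0 0 0" --pt "0.02 0 0 0.5 0 0 0" --pt "0.02 0 0 0 0 0 0" --pt "0.02 0 0 0 0 0 0"

```text
t: 8.62
tcp_pos: [0.5955, -0.0981, 0.1928]
eef_rot: [-1.606, -1.872, -0.665]
wrist_force: [0.1, -0.2, -1.5]
gripper_width: 0.516
grip_force: 22.1
```

```bash
python3 - <<'E'
from h import *
a=grab('side','s3'); b=grab('wrist','w3'); 
c=lambda d,x,y,w,h:cv2.resize(d['frame'][y:y+h,x:x+w,::-1],(400,400),interpolation=cv2.INTER_CUBIC)
cv2.imwrite('pics/crop3.png',np.hstack([c(a,330,180,110,110),c(b,120,0,400,400)]))
r=np.load('rest.npz'); s=arm.observe(); print(s['t'],s['tcp_pos'].round(4),s['wrist_force'].round(1),s['grip_force'])
tcp=r['seat']+.047*r['a']+.156*r['n']; rows(tcp+.006*r['a'],R.from_matrix(r['M']))
E
```

```text
8.7167 [ 0.5956 -0.0986  0.193 ] [ 0.9 -0.1 -0.3] 22.052014768123627
rot [0.002 0.002 0.001] shift after [0.04 0.02 1.68] tcp target [ 0.5939 -0.0866  0.1814]
```

View pics/crop3.png

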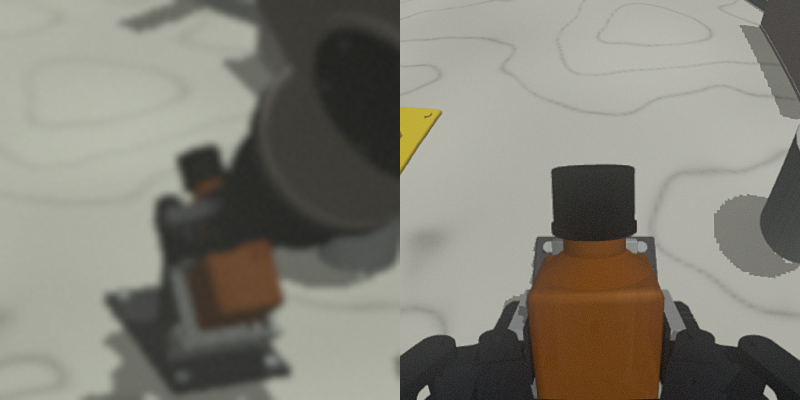

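Side and wrist views show the bottle over the bed, with the cap at crop (594,200) centred between the plate screws (548,246) and (641,247). Lateral alignment is good.

>>> servo_tool --pt "0.02 0 0 0.4 0 0 0" --pt "0.02 0 0 0.4 0 0 0" --pt "0.02 0 0 0.3 0 0 0" --pt "0.02 0 0 0.1 0 0 0" --pt "0.02 0 0 0 0 0 0" --pt "0.02 0 0 0 0 0 0"

```text
t: 9.22
tcp_pos: [0.5941, -0.0896, 0.1837]
eef_rot: [-1.606, -1.871, -0.665]
wrist_force: [-0.2, 0.8, -1.0]
gripper_width: 0.514
grip_force: 22.0
```

>>> servo_tool --pt "0.02 0 0 0.1 0 0 0" --pt "0.02 0 0 0.1 0 0 0" --pt "0.02 0 0 0 0 0 0" --pt "0.02 0 0 0 0 0 0"

```text
t: 9.55
tcp_pos: [0.5939, -0.0881, 0.1824]
eef_rot: [-1.606, -1.871, -0.665]
wrist_force: [0.0, -0.3, -0.3]
gripper_width: 0.519
grip_force: 22.0
```

>>> servo_tool --pt "0.02 0 0 0.1 0 0 0" --pt "0.02 0 0 0.1 0 0 0" --pt "0.02 0 0 0 0 0 0" --pt "0.02 0 0 0 0 0 0"

```text
t: 9.88
tcp_pos: [0.5936, -0.0866, 0.1809]
eef_rot: [-1.606, -1.871, -0.665]
wrist_force: [0.4, 0.7, -1.3]
gripper_width: 0.518
grip_force: 22.0
```

>>> servo_tool --pt "0.02 0 0 0.1 0 0 0" --pt "0.02 0 0 0 0 0 0" --pt "0.02 0 0 0 0 0 0"

```text
t: 10.13
tcp_pos: [0.5936, -0.0861, 0.1803]
eef_rot: [-1.606, -1.871, -0.665]
wrist_force: [0.1, -0.7, -0.7]
gripper_width: 0.513
grip_force: 22.1
```

>>> servo_tool --pt "0.02 0 0 0.1 0 0 0" --pt "0.02 0 0 0 0 0 0" --pt "0.02 0 0 0 0 0 0"

```text
t: 10.38
tcp_pos: [0.5935, -0.0861, 0.1803]
eef_rot: [-1.607, -1.871, -0.666]
wrist_force: [-1.1, -8.0, 11.1]
gripper_width: 0.514
grip_force: 23.1
```

>>> servo_tool --pt "0.02 -0.1 0 -0.08 0 0 0" --pt "0.02 -0.15 0 0 0 0 0" --pt "0.02 -0.15 0 0 0 0 0" --pt "0.02 0 0 0 0 0 0" --pt "0.02 0 0 0 0 0 0"

```text
t: 10.8
tcp_pos: [0.5943, -0.0885, 0.1777]
eef_rot: [-1.605, -1.871, -0.667]
wrist_force: [1.6, -1.1, 7.1]
gripper_width: 0.513
grip_force: 19.1
```

>>> servo_tool --pt "0.02 -0.1 0 0 0 0 0" --pt "0.02 0 0 0 0 0 0" --pt "0.02 0 0 0 0 0 0"

```text
t: 11.05
tcp_pos: [0.5947, -0.0888, 0.1774]
eef_rot: [-1.605, -1.871, -0.668]
wrist_force: [1.9, 2.6, 10.6]
gripper_width: 0.511
grip_force: 16.3
```

>>> servo_tool --pt "0.02 -0.1 0 0 0 0 0" --pt "0.02 0 0 0 0 0 0" --pt "0.02 0 0 0 0 0 0"

```text
t: 11.3
tcp_pos: [0.595, -0.0891, 0.177]
eef_rot: [-1.604, -1.871, -0.669]
wrist_force: [3.2, 4.0, 15.2]
gripper_width: 0.513
grip_force: 15.0
```

>>> servo_tool --pt "0.02 0.12 0 -0.03 0 0 0" --pt "0.02 0 0 0 0 0 0" --pt "0.04 0 0 0 0 0 0" --pt "0.05 0 0 0 0 0 0" --pt "0.06 0 0 0 0 0 0" --pt "0.08 0 0 0 0 0 0" --pt "0.1 0 0 0 0 0 0" --pt "0.15 0 0 0 0 0 0" --pt "0.2 0 0 0 0 0 0" --pt "0.2 0 0 0 0 0 0"

```text
t: 12.13
tcp_pos: [0.594, -0.0894, 0.1769]
eef_rot: [-1.606, -1.871, -0.665]
wrist_force: [0.4, -1.0, 0.1]
gripper_width: 0.603
grip_force: 0.0
```

```bash
python3 - <<'E'
from h import *
b=grab('wrist','w4'); a=grab('side','s4')
c=lambda d,x,y,w,h:cv2.resize(d['frame'][y:y+h,x:x+w,::-1],(400,400),interpolation=cv2.INTER_CUBIC)
cv2.imwrite('pics/crop4.png',np.hstack([c(a,330,180,110,110),c(b,120,0,400,400)]))
s=arm.observe(); print(s['t'],s['tcp_pos'].round(4),s['wrist_force'].round(1),s['grip_force'],s['gripper_width'])
r=np.load('rest.npz'); print(r['seat'],100*R.from_rotvec(s['eef_rot']).inv().apply(r['seat']-s['tcp_pos']))
E
```

```text
12.2333 [ 0.594  -0.0894  0.1769] [-0.6  0.7 -0.3] 0.0 0.598728219897645
[ 0.58289059 -0.0146258   0.0336    ] [-4.76438313e+00  1.33768929e-02  1.54895998e+01]
```

View pics/crop4.png

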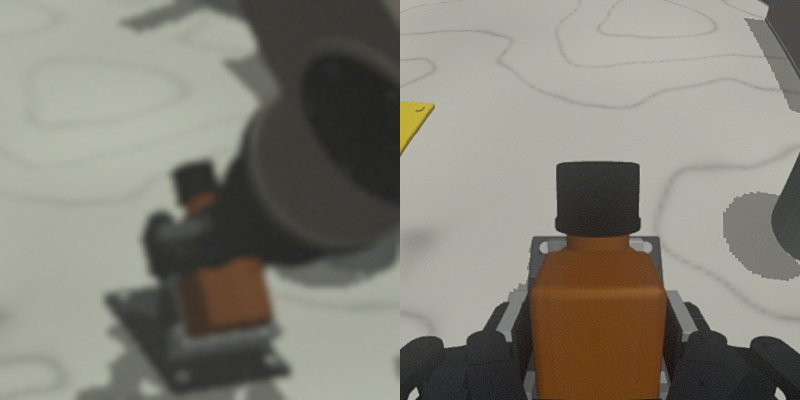

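The bottle lies home, cap at crop (597,195), base on the foot, fingers clear on both sides. Judged condition 1 should hold. Next I withdraw and swing over to grip it along its axis from the neck end.

>>> servo_tool --pt "0.4 0 0 0 0 0 0" --pt "0.4 0 0 -0.5 0 0 0" --pt "0.5 0 0 -1.5 0 0 0" --pt "0.6 0 0 -2 0 0 0" --pt "0.6 0 0 -2.5 0 0 0" --pt "0.6 0 0 -2.5 0 0 0" --pt "0.6 0 0 -2.5 0 0 0" --pt "0.6 1 0 -1 0 0 0" --pt "0.6 2.5 0 0 0 0 0" --pt "0.6 3 0 0 0 0 0" --pt "0.6 3 0 0 0 0 0" --pt "0.6 3 0 0 0 0 0"

```text
t: 13.23
tcp_pos: [0.5934, -0.0891, 0.3555]
eef_rot: [-1.607, -1.871, -0.665]
wrist_force: [1.7, -0.0, 0.3]
gripper_width: 0.803
grip_force: 0.0
```

>>> servo_tool --pt "0.6 3 0 0 0 0 0" --pt "0.6 3 0 0 0 -0.05 0" --pt "0.6 0 0 0 0 -0.12 0" --pt "0.6 0 0 0 0 -0.12 0" --pt "0.6 0 0 0 0 -0.12 0" --pt "0.6 0 0 0 0 -0.12 0" --pt "0.6 0 0 0 0 -0.12 0" --pt "0.6 0 0 0 0 -0.12 0" --pt "0.6 0 0 0 0 -0.12 0" --pt "0.6 0 0 0 0 -0.12 0" --pt "0.6 0 0 0 0 -0.12 0" --pt "0.6 0 0 0 0 -0.12 0"

```text
t: 14.23
tcp_pos: [0.5874, -0.0479, 0.3976]
eef_rot: [1.794, 2.085, -0.426]
wrist_force: [-0.1, -0.6, 0.4]
gripper_width: 0.802
grip_force: 0.0
```

>>> servo_tool --pt "0.6 0 0 0 0 -0.1 0" --pt "0.6 0 0 0 0 -0.1 0" --pt "0.6 0 0 0 0 -0.1 0" --pt "0.6 0 0 0 0 0 0" --pt "0.6 0 0 0 0 0 0"

```text
t: 14.65
tcp_pos: [0.5873, -0.0467, 0.3962]
eef_rot: [1.618, 1.885, -0.649]
wrist_force: [0.1, -0.2, -0.3]
gripper_width: 0.801
grip_force: 0.0
```

```bash
python3 - <<'E'
from h import *
r=np.load('rest.npz'); s=arm.observe(); print(s['t'],s['tcp_pos'].round(4),s['joints'].round(2),s['gripper_width'])
M=r['M']; a,n=r['a'],r['n']; Rt=R.from_matrix(np.c_[-n,M[:,1],-a]); print(np.linalg.det(Rt.as_matrix()))
rows(r['seat']+a*(.217+.11),Rt)
E
```

```text
14.65 [ 0.5873 -0.0467  0.3962] [-0.84  0.41  0.79  1.93  0.59  0.97 -0.31] 0.8013453551358941
0.9999999999999998
rot [ 0.001 -0.021 -0.   ] shift after [27.93  0.05 -9.35] tcp target [0.5479 0.2139 0.2648]
```

>>> servo_tool --pt "0.6 1.5 0 -2 0 -0.021 0" --pt "0.6 2.5 0 -2 0 0 0" --pt "0.6 3 0 -2 0 0 0" --pt "0.6 3 0 -2 0 0 0" --pt "0.6 3 0 -1.3 0 0 0" --pt "0.6 3 0 0 0 0 0" --pt "0.6 3 0 0 0 0 0" --pt "0.6 3 0 0 0 0 0" --pt "0.6 3 0 0 0 0 0" --pt "0.6 2 0 0 0 0 0" --pt "0.6 0.9 0 0 0 0 0" --pt "0.6 0 0 0 0 0 0"

```text
t: 15.65
tcp_pos: [0.5478, 0.2133, 0.2639]
eef_rot: [1.606, 1.871, -0.665]
wrist_force: [0.2, -0.6, 0.9]
gripper_width: 0.799
grip_force: 0.0
```

>>> servo_tool --pt "0.6 0 0 0 0 0 0" --pt "0.6 0 0 0 0 0 0"

```text
t: 15.82
tcp_pos: [0.5484, 0.211, 0.266]
eef_rot: [1.608, 1.866, -0.664]
wrist_force: [-0.1, -0.4, -0.5]
gripper_width: 0.799
grip_force: 0.0
```

```bash
python3 - <<'E'
from h import *
b=grab('wrist','w5'); a=grab('top','t5')
c=lambda d,x,y,w,h:cv2.resize(d['frame'][y:y+h,x:x+w,::-1],(400,400),interpolation=cv2.INTER_CUBIC)
cv2.imwrite('pics/crop5.png',np.hstack([c(a,250,120,110,110),c(b,120,80,400,400)]))
r=np.load('rest.npz'); s=arm.observe(); print(s['t'],s['tcp_pos'].round(4),s['joints'].round(2),s['gripper_width'])
M=r['M']; a,n=r['a'],r['n']; Rt=R.from_matrix(np.c_[-n,M[:,1],-a])
rows(r['seat']+a*(.217),Rt)
E
```

```text
15.9167 [0.5483 0.2113 0.2658] [-1.11  0.65  0.62  1.89  0.41  1.06 -0.65] 0.7993170784593666
rot [ 0.     0.    -0.003] shift after [2.600e-01 1.000e-02 1.088e+01] tcp target [0.5597 0.137  0.187 ]
```

View pics/crop5.png

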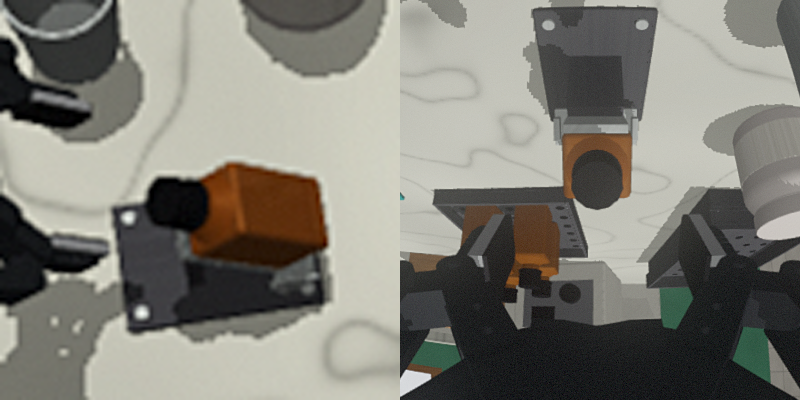

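The bottle is still home in the rest, cap end at wrist crop (598,178), centred between the open fingers. Approaching along its axis.

>>> servo_tool --pt "0.6 0.13 0 1 0 0 0" --pt "0.6 0.13 0 1.5 0 0 0" --pt "0.6 0 0 2 0 0 0" --pt "0.6 0 0 2 0 0 0" --pt "0.6 0 0 1.5 0 0 0" --pt "0.6 0 0 1.2 0 0 0" --pt "0.5 0 0 0.8 0 0 0" --pt "0.4 0 0 0.5 0 0 0" --pt "0.3 0 0 0.3 0 0 0" --pt "0.25 0 0 0.2 0 0 0" --pt "0.2 0 0 0 0 0 0" --pt "0.2 0 0 0 0 0 0"

```text
t: 16.92
tcp_pos: [0.5595, 0.1378, 0.1854]
eef_rot: [1.604, 1.868, -0.664]
wrist_force: [-0.1, 1.5, -0.3]
gripper_width: 0.598
grip_force: 0.0
```

```bash
python3 - <<'E'
from h import *
r=np.load('rest.npz'); s=arm.observe(); print(s['t'],s['tcp_pos'].round(4),s['wrist_force'].round(1),s['gripper_width'],s['grip_force'])
M=r['M']; a,n=r['a'],r['n']; Rt=R.from_matrix(np.c_[-n,M[:,1],-a])
rows(r['seat']+a*(.214),Rt)
E
```

```text
16.9167 [0.5595 0.1378 0.1854] [-0.1  1.5 -0.3] 0.5976659684259608 0.0
rot [ 0.001  0.001 -0.001] shift after [-0.17  0.01  0.24] tcp target [0.56   0.135  0.1849]
```

>>> servo_tool --pt "0.2 -0.1 0 0.2 0 0 0" --pt "0.15 0 0 0 0 0 0" --pt "0.1 0 0 0 0 0 0" --pt "0.07 0 0 0 0 0 0" --pt "0.05 0 0 0 0 0 0" --pt "0.04 0 0 0 0 0 0" --pt "0.04 0 0 0 0 0 0"

```text
t: 17.5
tcp_pos: [0.5598, 0.1354, 0.1845]
eef_rot: [1.604, 1.868, -0.665]
wrist_force: [0.5, 0.7, 0.2]
gripper_width: 0.521
grip_force: 0.4
```

>>> servo_tool --pt "0.03 0 0 0 0 0 0" --pt "0.02 0 0 0 0 0 0" --pt "0.02 0 0 0 0 0 0"

```text
t: 17.75
tcp_pos: [0.5599, 0.1354, 0.1845]
eef_rot: [1.604, 1.868, -0.664]
wrist_force: [1.2, 1.1, 2.3]
gripper_width: 0.511
grip_force: 13.7
```

>>> servo_tool --pt "0.01 0 0 0 0 0 0" --pt "0.01 0 0 0 0 0 0" --pt "0.01 -0.2 0 -0.2 0 0 0" --pt "0.01 -0.5 0 -0.5 0 0 0" --pt "0.01 -1 0 -1 0 0 0" --pt "0.01 -1.5 0 -1.5 0 0 0" --pt "0.01 -2 0 -2 0 0 0" --pt "0.01 -2 0 -2 0 0 0" --pt "0.01 -2 0 -2 0 0 0" --pt "0.01 -2 0 -2 0 0 0" --pt "0.01 -1 0 -1 0 0 0" --pt "0.01 0 0 0 0 0 0"

```text
t: 18.75
tcp_pos: [0.5599, 0.1347, 0.361]
eef_rot: [1.608, 1.867, -0.659]
wrist_force: [0.2, 0.3, -1.5]
gripper_width: 0.512
grip_force: 26.9
```

>>> servo_tool --pt "0.01 0 0 0 0 0.112 0" --pt "0.01 0 0 0 0 0.112 0" --pt "0.01 0 0 0 0 0.112 0" --pt "0.01 0 0 0 0 0.112 0" --pt "0.01 0 0 0 0 0.112 0" --pt "0.01 0 0 0 0 0.112 0" --pt "0.01 0 0 0 0 0.112 0" --pt "0.01 0 0 0 0 0 0" --pt "0.01 0 0 0 0 0 0" --pt "0.01 0 0 0 0 0 0"

```text
t: 19.58
tcp_pos: [0.5593, 0.1353, 0.3567]
eef_rot: [2.043, 2.379, -0.007]
wrist_force: [-0.1, 0.5, -1.0]
gripper_width: 0.514
grip_force: 26.9
```

```bash
python3 - <<'E'
from h import *
b=grab('wrist','w6'); a=grab('top','t6'); s=arm.observe()
K=lambda d,x,y,w,h,o:cv2.resize(d['frame'][y:y+h,x:x+w,::-1],o,interpolation=cv2.INTER_CUBIC)
cv2.imwrite('pics/crop6.png',np.hstack([K(b,170,130,300,350,(400,467)),K(a,398,158,104,122,(400,467))]))
print(s['t'],s['tcp_pos'].round(4),s['joints'].round(2),s['grip_force'],R.from_rotvec(s['eef_rot']).as_matrix().round(3).tolist())
y=.229; Rt=R.from_matrix(np.array([[-np.sin(y),np.cos(y),0],[np.cos(y),np.sin(y),0],[0,0,-1]]))
rows([.556,-.366,.38],Rt)
E
```

```text
19.6833 [0.5592 0.1362 0.3566] [-0.71  0.34  0.45  1.9  -0.17  0.94 -0.04] 26.903962790966034 [[-0.153, 0.988, 0.001], [0.988, 0.153, -0.006], [-0.006, 0.0, -1.0]]
rot [-0.     0.006 -0.076] shift after [-48.84 -11.71  -2.34] tcp target [ 0.556 -0.366  0.38 ]
```

View pics/crop6.png

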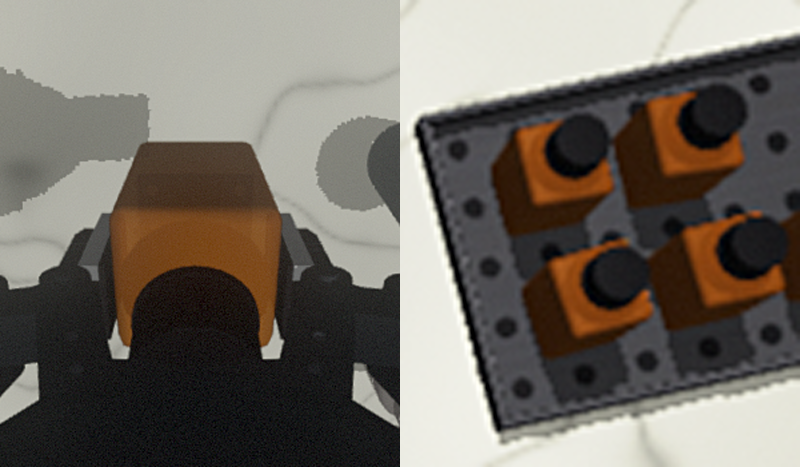

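The bottle hangs straight in the fingers, with its lower front edge at crop y 142 (143–252) and shoulder edge at y 209. The tray view is unchanged. Now I'll refine the gap and the bottle's offset in the hand.

```bash
python3 - <<'E'
from h import *
d=load('w6'); s=arm.observe(); M=R.from_rotvec(s['eef_rot']).as_matrix()
for n,uvs,dep in [('base edge',[(277,236.5),(359,236.5)],.214),('shoulder',[(254,286.7),(379,286.7)],.142)]:
    p=[M.T@(onz(d,q,s['tcp_pos'][2]-dep,True)-s['tcp_pos']) for q in uvs]; print(n,np.round(p,4).tolist())
t=load('top0'); g=cv2.cvtColor(t['frame'],cv2.COLOR_RGB2GRAY)
print('gap px',proj(t,(.556,-.366,.005)))
for x,y in [(658,397),(646,358),(700,388),(687,348)]: print('hole',onz(t,(398+(x-400)/2.632,158+(y-300)/2.632),.005)[:2].round(4))
# far empty reference: caps via Hough-free mask
hsv=cv2.cvtColor(t['frame'],cv2.COLOR_RGB2HSV)
for x,y in [(519,400),(614,380),(547,490),(640,470),(736,450)]:
    u,v=398+(x-400)/2.632,158+(y-300)/2.632
    am=((hsv[...,0]<16)&(hsv[...,1]>120)&(hsv[...,2]>70))
    print('cap',onz(t,(u,v),.113)[:2].round(4))
y=.229; Rm=np.array([[np.cos(y),-np.sin(y)],[np.sin(y),np.cos(y)]]); c=np.array([.5076,-.3053])
for q in [(35,70),(35,0),(-35,70),(-35,0),(-35,-70),(35,-70)]: print('pred',q,(c+Rm@(np.array(q)/1000)).round(4))
E
```

```text
base edge [[0.0188, -0.0197, 0.2139], [0.0188, 0.0222, 0.2139]]
shoulder [[0.0205, -0.0198, 0.1419], [0.0205, 0.0207, 0.1419]]
gap px [494.7136542  196.00890835]
hole [ 0.5586 -0.369 ]
hole [ 0.5921 -0.3616]
hole [ 0.5661 -0.4036]
hole [ 0.6005 -0.3958]
cap [ 0.5244 -0.2272]
cap [ 0.5391 -0.2965]
cap [ 0.4575 -0.2437]
cap [ 0.4719 -0.3105]
cap [ 0.4864 -0.3796]
pred (35, 70) [ 0.5258 -0.2292]
pred (35, 0) [ 0.5417 -0.2974]
pred (-35, 70) [ 0.4576 -0.2451]
pred (-35, 0) [ 0.4735 -0.3132]
pred (-35, -70) [ 0.4894 -0.3814]
pred (35, -70) [ 0.5576 -0.3655]
```

>>> servo_tool --pt "0.01 0 0 -1 0 0.006 -0.031" --pt "0.01 0 0 -1.3 0 0 -0.03" --pt "0.01 -1.5 -0.3 0 0 0 0" --pt "0.01 -2.5 -0.6 0 0 0 0" --pt "0.01 -3.5 -0.8 0 0 0 0" --pt "0.01 -3.5 -0.8 0 0 0 0" --pt "0.01 -3.5 -0.8 0 0 0 0" --pt "0.01 -3.5 -0.8 0 0 0 0" --pt "0.01 -3.5 -0.8 0 0 0 0" --pt "0.01 -3.5 -0.8 0 0 0 0" --pt "0.01 -3.5 -0.8 0 0 0 0" --pt "0.01 -3.5 -0.8 0 0 0 0"

```text
t: 20.68
tcp_pos: [0.5557, -0.1935, 0.3788]
eef_rot: [-1.97, -2.445, -0.001]
wrist_force: [1.1, 0.5, -1.4]
gripper_width: 0.51
grip_force: 27.0
```

>>> servo_tool --pt "0.01 -3.5 -0.8 0 0 0 0" --pt "0.01 -3.5 -0.8 0 0 0 0" --pt "0.01 -3.5 -0.8 0 0 0 0" --pt "0.01 -3.5 -0.7 0 0 0 0" --pt "0.01 -2.5 -0.5 0 0 0 0" --pt "0.01 -1 -0.2 0 0 0 0" --pt "0.01 0 0 0 0 0 0" --pt "0.01 0 0 0 0 0 0" --pt "0.01 0 0 0 0 0 0" --pt "0.01 0 0 0 0 0 0"

```text
t: 21.52
tcp_pos: [0.5562, -0.37, 0.3783]
eef_rot: [-1.969, -2.445, -0.004]
wrist_force: [-0.1, 0.1, -1.9]
gripper_width: 0.509
grip_force: 27.0
```

```bash
python3 - <<'E'
from h import *
s=arm.observe(); print(s['t'],s['tcp_pos'].round(4),s['joints'].round(2),s['grip_force'],s['gripper_width'])
y=.215; Rt=R.from_matrix(np.array([[-np.sin(y),np.cos(y),0],[np.cos(y),np.sin(y),0],[0,0,-1]]))
rows([.557,-.365,.219],Rt)
E
```

```text
21.5167 [ 0.5562 -0.37    0.3783] [ 0.08  0.49  0.57  1.67 -0.3   1.07  0.96] 27.03352600336075 0.509076981243164
rot [ 0.001 -0.003 -0.   ] shift after [ 0.47  0.19 15.93] tcp target [ 0.557 -0.365  0.219]
```

>>> servo_tool --pt "0.01 0.2 0.1 1 0 0 0" --pt "0.01 0.2 0.1 1.5 0 0 0" --pt "0.01 0 0 2 0 0 0" --pt "0.01 0 0 2 0 0 0" --pt "0.01 0 0 2 0 0 0" --pt "0.01 0 0 1.5 0 0 0" --pt "0.01 0 0 1 0 0 0" --pt "0.01 0 0 0 0 0 0" --pt "0.01 0 0 0 0 0 0" --pt "0.01 0 0 0 0 0 0" --pt "0.01 0 0 0 0 0 0"

```text
t: 22.43
tcp_pos: [0.5569, -0.3672, 0.2695]
eef_rot: [-1.973, -2.445, -0.005]
wrist_force: [0.0, 0.1, -1.2]
gripper_width: 0.511
grip_force: 27.0
```

```bash
python3 - <<'E'
from h import *
s=arm.observe(); print(s['t'],s['tcp_pos'].round(4),s['wrist_force'].round(1))
y=.215; Rt=R.from_matrix(np.array([[-np.sin(y),np.cos(y),0],[np.cos(y),np.sin(y),0],[0,0,-1]]))
rows([.557,-.365,.219],Rt)
E
```

```text
22.4333 [ 0.5569 -0.3672  0.2695] [ 0.   0.1 -1.2]
rot [ 0.002 -0.002 -0.002] shift after [0.22 0.05 5.05] tcp target [ 0.557 -0.365  0.219]
```

>>> servo_tool --pt "0.01 0.2 0 1 0 0 0" --pt "0.01 0 0 1 0 0 0" --pt "0.01 0 0 1 0 0 0" --pt "0.01 0 0 0.7 0 0 0" --pt "0.01 0 0 0.5 0 0 0" --pt "0.01 0 0 0.2 0 0 0" --pt "0.01 0 0 0 0 0 0" --pt "0.01 0 0 0 0 0 0" --pt "0.01 0 0 0 0 0 0"

```text
t: 23.18
tcp_pos: [0.5563, -0.3652, 0.2247]
eef_rot: [-1.972, -2.444, -0.004]
wrist_force: [0.5, -0.1, 0.2]
gripper_width: 0.511
grip_force: 27.5
```

>>> servo_tool --pt "0.01 0 0 0.15 0 0 0" --pt "0.01 0 0 0.15 0 0 0" --pt "0.01 0 0 0 0 0 0" --pt "0.01 0 0 0 0 0 0"

```text
t: 23.52
tcp_pos: [0.5562, -0.365, 0.2214]
eef_rot: [-1.972, -2.443, -0.004]
wrist_force: [0.0, -0.4, -1.4]
gripper_width: 0.51
grip_force: 27.5
```

>>> servo_tool --pt "0.01 0 0 0.1 0 0 0" --pt "0.01 0 0 0 0 0 0" --pt "0.01 0 0 0 0 0 0"

```text
t: 23.77
tcp_pos: [0.5562, -0.365, 0.2204]
eef_rot: [-1.972, -2.444, -0.004]
wrist_force: [-0.1, -0.4, -1.3]
gripper_width: 0.508
grip_force: 27.5
```

>>> servo_tool --pt "0.01 0 0 0.1 0 0 0" --pt "0.01 0 0 0 0 0 0" --pt "0.01 0 0 0 0 0 0"

```text
t: 24.02
tcp_pos: [0.5562, -0.365, 0.2193]
eef_rot: [-1.972, -2.443, -0.004]
wrist_force: [0.2, -0.5, -1.7]
gripper_width: 0.514
grip_force: 27.5
```

>>> servo_tool --pt "0.01 0 0 0.08 0 0 0" --pt "0.01 0 0 0 0 0 0" --pt "0.01 0 0 0 0 0 0"

```text
t: 24.27
tcp_pos: [0.5562, -0.365, 0.2186]
eef_rot: [-1.972, -2.443, -0.004]
wrist_force: [0.1, 0.4, -0.8]
gripper_width: 0.511
grip_force: 27.5
```

>>> servo_tool --pt "0.01 0 0 0.08 0 0 0" --pt "0.01 0 0 0 0 0 0" --pt "0.01 0 0 0 0 0 0"

```text
t: 24.52
tcp_pos: [0.5562, -0.3651, 0.2183]
eef_rot: [-1.972, -2.444, -0.005]
wrist_force: [-2.2, 2.0, 8.3]
gripper_width: 0.513
grip_force: 28.3
```

>>> servo_tool --pt "0.03 0 0 0 0 0 0" --pt "0.04 0 0 0 0 0 0" --pt "0.05 0 0 0 0 0 0" --pt "0.06 0 0 0 0 0 0" --pt "0.08 0 0 0 0 0 0" --pt "0.1 0 0 0 0 0 0" --pt "0.13 0 0 0 0 0 0" --pt "0.16 0 0 0 0 0 0" --pt "0.18 0 0 0 0 0 0" --pt "0.18 0 0 0 0 0 0"

```text
t: 25.35
tcp_pos: [0.5562, -0.365, 0.2177]
eef_rot: [-1.972, -2.443, -0.004]
wrist_force: [0.5, -0.2, -0.4]
gripper_width: 0.589
grip_force: 0.0
```

>>> servo_tool --pt "0.18 0 0 -0.3 0 0 0" --pt "0.18 0 0 -0.6 0 0 0" --pt "0.18 0 0 -1 0 0 0" --pt "0.18 0 0 -1.5 0 0 0" --pt "0.18 0 0 -2 0 0 0" --pt "0.18 0 0 -2.5 0 0 0" --pt "0.18 0 0 -2.5 0 0 0" --pt "0.18 0 0 -2.5 0 0 0" --pt "0.18 0 0 -2.5 0 0 0" --pt "0.18 0 0 -2.5 0 0 0" --pt "0.18 0 0 0 0 0 0" --pt "0.18 0 0 0 0 0 0"

```text
t: 26.35
tcp_pos: [0.5561, -0.3659, 0.3997]
eef_rot: [1.972, 2.443, 0.006]
wrist_force: [-0.2, 0.1, -1.6]
gripper_width: 0.588
grip_force: 0.0
```

>>> servo_tool --pt "0.18 -2 0 0 0 0 0" --pt "0.18 -3 0 0 0 0 0" --pt "0.18 -3 0 0 0 0 0" --pt "0.18 -2 0 0 0 0 0" --pt "0.18 0 0 0 0 0 0" --pt "0.18 0 0 0 0 0 0" --pt "0.18 0 0 0 0 0 0"

```text
t: 26.93
tcp_pos: [0.5771, -0.4628, 0.3961]
eef_rot: [-1.971, -2.443, -0.005]
wrist_force: [0.1, 1.1, 0.2]
gripper_width: 0.586
grip_force: 0.0
```

```bash
python3 - <<'E'
from h import *
d=grab('wrist','w7'); s=arm.observe(); print(s['tcp_pos'])
hsv=cv2.cvtColor(d['frame'],cv2.COLOR_RGB2HSV)
am=((hsv[...,0]<18)&(hsv[...,1]>110)&(hsv[...,2]>50)).astype(np.uint8)
am=cv2.morphologyEx(am,cv2.MORPH_OPEN,np.ones((3,3)))
n,l,st,c=cv2.connectedComponentsWithStats(am)
for i in range(1,n):
    if st[i,4]>300: print(st[i],c[i].round(0),onz(d,c[i],.08,True)[:2].round(3))
M=R.from_rotvec(np.ravel(d['rvec'])).as_matrix()
def pf(p):
    q=M@np.array(p)+np.ravel(d['tvec']); th=np.arctan2(np.hypot(q[0],q[1]),q[2]); K=d['intrinsics']; k=np.hypot(q[0],q[1]); return np.array([K[0,2]+K[0,0]*th*q[0]/k,K[1,2]+K[1,1]*th*q[1]/k])
for nm,p in dict(gap=(.5575,-.367),a=(.525,-.228),b=(.540,-.297),c=(.4575,-.244),dd=(.4725,-.311),e=(.488,-.380)).items():
    u=pf((*p,.113)); w=d['frame'][max(0,int(u[1])-22):int(u[1])+22,max(0,int(u[0])-22):int(u[0])+22]
    k=np.argwhere(w.max(2)<50); print(nm,'cap px pred',u.round(0),'dark centroid px',(k.mean(0)[::-1]+u.astype(int)-22).round(1) if len(k) else None,'n',len(k), onz(d,k.mean(0)[::-1]+u.astype(int)-22,.113,True)[:2].round(4) if len(k) else '')
E
```

```text
[ 0.5773115  -0.46244223  0.39630957]
[ 207    0   63   68 2545] [244.  40.] [ 0.492 -0.326]
[ 293    0   57   65 2319] [320.  39.] [ 0.549 -0.315]
[ 289   76   57   57 1704] [316. 108.] [ 0.557 -0.37 ]
[ 206   83   65   55 1929] [247. 114.] [ 0.507 -0.384]
[  12  289  143   79 4699] [ 90. 325.] [ 0.377 -0.604]
[   0  326   54   98 2340] [ 20. 380.] [ 0.251 -0.726]
[ 594  331   46   86 1065] [619. 376.] [ 0.995 -0.563]
[ 30 344  25  30 317] [ 43. 358.] [ 0.303 -0.671]
gap cap px pred [317.  99.] dark centroid px [312.1 109.6] n 126 [ 0.5557 -0.3746]
a cap px pred [314. -79.] dark centroid px [315.  -10.6] n 769 [ 0.539 -0.288]
b cap px pred [314.   1.] dark centroid px [314.  -11.7] n 271 [ 0.5382 -0.2873]
c cap px pred [220. -72.] dark centroid px [219.4 253.3] n 4816 [ 0.5109 -0.4865]
dd cap px pred [215.   5.] dark centroid px [229.7  -1. ] n 80 [ 0.482  -0.3048]
e cap px pred [214. 100.] dark centroid px [232.  114.1] n 22 [ 0.5029 -0.3876]
```

```bash
python3 - <<'E'
from h import *
t=load('top0'); n=grab('top','t7'); hs=[cv2.cvtColor(x['frame'],cv2.COLOR_RGB2GRAY).astype(np.float32) for x in (t,n)]
for nm,p in dict(a=(.5244,-.2272),b=(.5391,-.2965),c=(.4575,-.2437),d=(.4719,-.3105),e=(.4864,-.3796),gap=(.5575,-.367)).items():
    u=proj(t,(*p,.113)).astype(int); w=[h[u[1]-10:u[1]+10,u[0]-10:u[0]+10] for h in hs]
    sh=cv2.phaseCorrelate(w[0],w[1]); k=np.argwhere(w[1]<35); q=k.mean(0)[::-1]+u-10
    print(nm,'shift px',np.round(sh[0],2),'mean diff',np.abs(w[0]-w[1]).mean().round(1),'cap now',onz(n,q,.113)[:2].round(4),len(k))
E
```

```text
a shift px [-1.37 -6.33] mean diff 50.5 cap now [nan nan] 0
b shift px [-1.65  8.03] mean diff 107.2 cap now [nan nan] 0
c shift px [5.48 8.46] mean diff 92.1 cap now [nan nan] 0
d shift px [-4.97  2.04] mean diff 107.5 cap now [nan nan] 0
e shift px [11.33  4.93] mean diff 109.2 cap now [nan nan] 0
gap shift px [-10.61   1.05] mean diff 85.0 cap now [nan nan] 0<stdin>:5: RuntimeWarning: Mean of empty slice.
  ret = um.true_divide(
```

>>> servo_tool --pt "0.18 1.5 0 -2 0 0 0" --pt "0.18 3 0 0 0 0 0" --pt "0.18 3.8 0 0 0 0 0" --pt "0.18 3.8 0 0 0 0 0" --pt "0.18 3.8 0 0 0 0 0" --pt "0.18 3.8 0 0 0 0 0" --pt "0.18 3.8 0 0 0 0 0" --pt "0.18 3.8 0 0 0 0 0" --pt "0.18 3.8 0 0 0 0 0" --pt "0.18 3.8 0 0 0 0 0" --pt "0.18 3.8 0 0 0 0 0" --pt "0.18 3.8 0 0 0 0 0"

```text
t: 28.03
tcp_pos: [0.4862, -0.0457, 0.4181]
eef_rot: [-1.971, -2.445, -0.006]
wrist_force: [0.8, -0.1, 0.1]
gripper_width: 0.592
grip_force: 0.0
```

>>> servo_tool --pt "0.18 3.8 0 0 0 0 0" --pt "0.18 3.8 0 0 0 0 0" --pt "0.18 3.8 0 0 0 0 0" --pt "0.18 3.5 0 0 0 0 0" --pt "0.18 2 0 0 0 0 0" --pt "0.18 0 0 0 0 0 0" --pt "0.18 0 0 0 0 0 0"

```text
t: 28.62
tcp_pos: [0.451, 0.1185, 0.4185]
eef_rot: [-1.968, -2.447, -0.005]
wrist_force: [0.8, -0.6, 0.1]
gripper_width: 0.589
grip_force: 0.0
```

```bash
python3 - <<'E'
from h import *
t=load('top0'); n=grab('top','t8'); hs=[cv2.cvtColor(x['frame'],cv2.COLOR_RGB2GRAY).astype(np.float32) for x in (t,n)]
for nm,p in dict(a=(.5244,-.2272),b=(.5391,-.2965),c=(.4575,-.2437),d=(.4719,-.3105),e=(.4864,-.3796),gap=(.5575,-.367)).items():
    u=proj(t,(*p,.113)).astype(int); w=[h[u[1]-10:u[1]+10,u[0]-10:u[0]+10] for h in hs]
    def cen(x):
        k=np.argwhere(x<30); return onz(n,k.mean(0)[::-1]+u-10,.113)[:2].round(4) if len(k) else None
    print(nm,'diff',np.abs(w[0]-w[1]).mean().round(1),'cap was/now',cen(w[0]),cen(w[1]))
s=arm.observe(); print(s['t'],s['tcp_pos'],s['wrist_force'].round(1))
E
```

```text
a diff 10.7 cap was/now [ 0.5267 -0.227 ] [ 0.5248 -0.228 ]
b diff 10.1 cap was/now [ 0.5407 -0.2949] [ 0.5389 -0.2968]
c diff 10.5 cap was/now [ 0.4591 -0.2428] [ 0.4578 -0.2431]
d diff 9.2 cap was/now [ 0.473 -0.311] [ 0.4731 -0.3113]
e diff 10.7 cap was/now [ 0.4879 -0.3772] [ 0.4878 -0.3771]
gap diff 26.4 cap was/now [ 0.5624 -0.3626] [ 0.5539 -0.3613]
28.6667 [0.45136505 0.11737095 0.41844905] [ 0.9 -1.7 -0.6]
```

```bash
python3 -c "
from h import *
print(arm.hand_in())"
```

```text
the job is handed in; nothing more can be done
None
```

The job is handed in: the bottle lay home in the rest and was let go, and it now stands upright in the free place, its cap within about 7 mm of the place's measured centre and square with the tray as gripped; grip reached about 28 N per finger, the other five bottles show no shift beyond about 3 mm, and hand-in gave no verdict.

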